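# Hold the setting plug in the spring-return bayonet socket

### The arm

A 6-joint arm with a two-finger parallel gripper is mounted at the origin on the work surface. World frame = base frame: x ahead of the robot, y to its left, z up, the work surface at z = 0. Lengths are in m, angles in degrees, forces in N, time in s.
With the tool pointing down it reaches from about 0.375 to 0.9 m from the base axis. Payload 3.1 kg.
Tool frame: the origin (TCP) lies midway between the tips of the shut fingers; the grasp point (between the pads) lies 19 mm behind it; z points along the fingers, y is the line along which they close (so a half turn about z gives the same grasp; the last joint's range is limited). The gripper opens to 87 mm and grips with 3 to 60 N. Pads are 19 mm wide; open, the fingers measure 117 mm over their backs; the gripper's body (75 mm by 190 mm) begins 51 mm behind the grasp point.
Start: joints at [63.913, 30.224, 82.088, -0, 67.689, -10.227], TCP at [0.171, 0.601, 0.2] pointing down, gripper open.
Joint ranges: [-176.69, 176.69], [-43.24, 126.21], [12.49, 139.97], [-82, 262], [0, 151.66], [-163.58, 163.58]. Speed limits (degrees/s): [159.86, 159.86, 180, 180, 180, 180].

### API

Orientations are given as a 3x3 rotation matrix whose columns are the frame's x, y, z axes.
In Python, from rig import read_state, optics, bot gives the robot as it stands. The module is installed in compiled form; this text tells all that it offers.
- The arm moves only by the tool send_rows, never from a script. Its argument "commands" is a list of rows, each a list of 7 numbers: the turn, a rotation vector about the tool's x, y, z in units of 5 degrees (1.0 is 5 degrees), then the shift along the tool's x, y, z in units of 30 mm (1.0 is 30 mm), then the opening, from 0 (shut) to 1 (fully open). In form: [[rx, ry, rz, tx, ty, tz, gripper], ...]. A call has 1 to 20 rows; each row is the pose to reach, as a shift and turn from the pose commanded when the call began, along the tool's axes at that moment; what a row does not reach only later rows make up. A row lasts 1/12 s, in which the tool goes at most 41.7 mm and 7.16 degrees, less where a joint would pass 70% of its speed; a pose out of reach is approached as far as the arm can. A call with a gripper value outside its range is refused whole. The fingers move at their own pace and stop on an object; the grip force is fixed at half the most. Time passes only in rows, so rows that repeat a pose let the fingers close. It gives the time, the measured TCP pose, the force, the opening and the grip force at its end, in the units of the state.
- read_state(): the state, without advancing time (a new reading comes with each control period).
- optics.capture(name): name is "side" or "top"; returns a dict with "image" (400x640x3 uint8, blue, green, red), "intrinsics" (3x3 intrinsics, pixels), "k1" (the pictures are not rectified: a ray, as slopes to the right and down, at radius r is drawn at 1 + k1 r^2 times it, then the intrinsics apply), "extrinsics" (4x4, takes a point from world to camera coordinates). Camera axes: x right, y down, z forward; pixel columns grow to the right and rows downward; lengths in m; the calibration is good to about 2 mm. A picture is of the moment at which its call begins. There is no depth.
- bot.hand_in(): hands the job in; it is judged then, once.
The state is a dict: "time_s": time; "joint_positions": joint angles; "qvel": joint speeds; "tau": joint torques, N m; "position": TCP position; "tcp_rot": TCP orientation; "force": force on the tool from outside, world axes, zero at the start; "moment": the same for the moment, N m; "opening": opening from 0.0 (shut) to 1.0 (fully open); "grasp_force": force on a finger pad.
Only numpy, scipy, OpenCV 4.12 (cv2) and the standard library are available. Lean on these libraries where they do the work, as an engineer would, in place of code of your own. Each camera call takes 0.05 s, during which the arm holds its last target. There are 200 camera calls.

### The job

Zero the gauge: take the setting plug (the fitting with the straight bar handle and two side lugs) out of the rack, set it upright in the round bayonet socket with its lugs in the two notches, push it all the way down against the spring, then twist it about a quarter turn clockwise (seen from above) to the stop. The socket springs back if let go, so finish while still gripping the plug, fully pushed down and fully turned; leave everything else where it stands.

Things in the scene. Friction and masses are not known exactly. Their poses are not given: they have to be found in the camera images.
- plug: setting plug, aluminium, ~130 g, upright in a rack hole, any yaw. Origin: centre of underside; z up; x along bar handle and lugs (same after a half turn). Heights in mm above the underside: stem dia 22 to 16; lugs, a bar 52 long (x) 8 wide, 10-16; body dia 36, 16-34; flange dia 56, 34-38; bar handle 50 long (x) 14 thick (y), 38-68: grip it across its thickness
- socket_mouth (a point): centre of the socket's mouth, level with the top of its aluminium lip, 62 mm above the table; z up, x through the two notches (same after a half turn). Bore of the lip 40 mm diameter, notches 12 mm wide out to 30 mm from the axis, lip 6 mm thick. Set in without a push, the plug's underside rests 15 mm below the mouth, lugs in the notches, unable to turn
- socket: round black steel bayonet socket, 74 mm outside, on a 100 mm base disc, fixed to the table; origin under its centre. Inside, a brass core on springs, with four dogs that take the plug's lugs with 1 mm play a side. The plug can turn only when pushed 7 mm or more below its first rest: the lugs then pass under the lip. Let go when turned, it rises 3 mm to the lip or unwinds
- plunger (a joint): how far the core is pushed down, m: 0 up, 0.010 fully down at a hard stop. Spring: 4 N at the start, 10 N fully down, upward.
- rotor (a joint): how far the core is turned clockwise seen from above, rad: 0 at rest (dogs in line with the notches), 1.40 at the hard stop. Torsion spring back towards 0: 0.016 N m at rest, 0.08 N m at the stop. The plug itself turns up to 0.1 rad more (play between lugs and dogs): 1.4 to 1.5 rad from the notches to the stop
- rack: black plastic rack 70 x 260 x 30 mm (x, y, z), fixed to the table; three holes 25 mm diameter, 8 mm deep, on its centre line at y = -90, 0, +90 mm. The undersides of the fittings rest 22 mm above the table. Origin: centre of its underside.
- knob_fitting: the round-knob fitting: the same aluminium stem and flange as the plug and 62 mm tall, but no lugs and a round knob 42 mm in diameter on top. Origin: centre of its underside. Not wanted: leave it in the rack.
- star_fitting: the three-arm fitting: the same aluminium stem and flange as the plug and 64 mm tall, but no lugs and a three-armed star grip, arms reaching 25 mm from the axis, on top. Origin: centre of its underside. Not wanted: leave it in the rack.
- pump: aluminium water-pump housing, 117 mm tall, body 124 mm across with pipe stubs to 108 mm from the axis (+y) and a foot; origin at the centre of its underside. Bystander.
- bearing: steel bearing ring lying flat, 56 mm outside, 15 mm high; origin under its centre. Bystander.
- pulley: dark steel pulley lying flat, 72 mm diameter, 30 mm high; origin under its centre. Bystander.
- wrench: steel wrench 170 mm long lying flat on the table. Bystander.
- button_box: grey box 90 x 80 x 60 mm with a green mushroom button, 90 mm high in all, fixed to the table; origin under its centre. Bystander.
Things that resemble listed ones, but are neither listed nor needed, are in the scene too. What is shaped like the plug but pink or purple is not meant. What is shaped like the socket but purple is not meant.

How it is judged:
By the outcome, as a careful person would: the job done as asked, in the order asked, and still so for the second after the job is handed in, while the arm keeps its last pose, push and grip.
It also fails if it takes over 54 s, if anything falls off the work surface, if the arm or the gripper's body presses on something with over 40 N, if the wrist force passes 120 N, or if a joint passes its speed limit or range.

## Working session

There is one attempt and no reset: what is moved stays moved. The work goes in short steps, Python scripts to look and compute and a tool call to move; the robot and the scene stay as the last step left them, time stands still between calls to the robot, and variables do not carry over. Pictures are saved under pics/ and viewed, at most 10 in all, crops included, and the job is handed in when it is done.

Besides the shell and the picture viewer there is one more tool, called after "Call:" in YAML: its name, and indented under it one key for each argument. send_rows: Moves the arm, as the interface text tells. Its arguments: {"type":"object","properties":{"commands":{"type":"array","items":{"type":"array","items":{"type":"number"}}}},"required":["commands"]}

```bash
mkdir -p pics; cat > h.py <<'E'
import numpy as np, cv2
from rig import read_state, optics, bot
def cap(n,f=None):
    d=optics.capture(n)
    if f: cv2.imwrite('pics/'+f,d["image"])
    return d
def proj(d,P):
    P=np.atleast_2d(P); E=d["extrinsics"]; c=P@E[:3,:3].T+E[:3,3]; s=c[:,:2]/c[:,2:]
    s=s*(1+d["k1"]*(s**2).sum(1,keepdims=True)); K=d["intrinsics"]
    return s@K[:2,:2].T+K[:2,2]
def ray(d,uv):
    uv=np.atleast_2d(np.float64(uv)); K=d["intrinsics"]
    s=cv2.undistortPoints(uv[:,None],K,np.array([d["k1"],0,0,0.]))[:,0]
    E=d["extrinsics"]; R=E[:3,:3]
    return -R.T@E[:3,3], np.c_[s,np.ones(len(s))]@R
def onz(d,uv,z):
    o,v=ray(d,uv); return o+v*((z-o[2])/v[:,2:])
E
python3 - <<'E'
from h import *
for n in("top","side"):
    d=cap(n,n+"1.png"); print(n,d["intrinsics"],d["k1"],-d["extrinsics"][:3,:3].T@d["extrinsics"][:3,3],d["extrinsics"][:3,:3])
s=read_state(); print(s)
E
```

```text
top [[423.5437492   0.        315.6738434]
 [  0.        423.5437492 197.6959145]
 [  0.          0.          1.       ]] -0.08008306416036852 [ 0.51215517 -0.07869221  1.04254695] [[-0.00273043 -0.99997374  0.00671253]
 [-0.99503702  0.00204914 -0.09948436]
 [ 0.09946799 -0.00695086 -0.99501648]]
side [[496.9998799    0.         329.33135963]
 [  0.         496.9998799  204.35739021]
 [  0.           0.           1.        ]] 0.014520843294420046 [0.39996077 1.0157551  1.03825289] [[-0.97966834 -0.20047557 -0.00771225]
 [-0.12591538  0.64433153 -0.75430908]
 [ 0.15618979 -0.73800164 -0.65647417]]
{'time_s': 0.1, 'joint_positions': array([ 6.39144387e+01,  3.02737570e+01,  8.21484008e+01, -1.10463216e-03,
        6.76897110e+01, -1.02277458e+01]), 'qvel': array([-0.04189394, -0.18198195, -0.11757292,  0.00443045,  0.09667053,
        0.03639837]), 'tau': array([ 2.64656956e-04, -4.40985954e+01, -1.77150947e+01,  6.35034358e-02,
        5.34479634e-02, -5.76436469e-05]), 'position': array([0.17045183, 0.60058169, 0.19917185]), 'tcp_rot': array([[-9.61944620e-01,  2.73243186e-01, -8.42510243e-04],
       [ 2.73244287e-01,  9.61943063e-01, -1.76143829e-03],
       [ 3.29145874e-04, -1.92461720e-03, -9.99998094e-01]]), 'force': array([-0.10071549, -0.47895709, -0.05829548]), 'moment': array([ 0.01681587, -0.00462547, -0.03725694]), 'grasp_force': 0.0, 'opening': 0.9998575799952326}
```

View pics/top1.png

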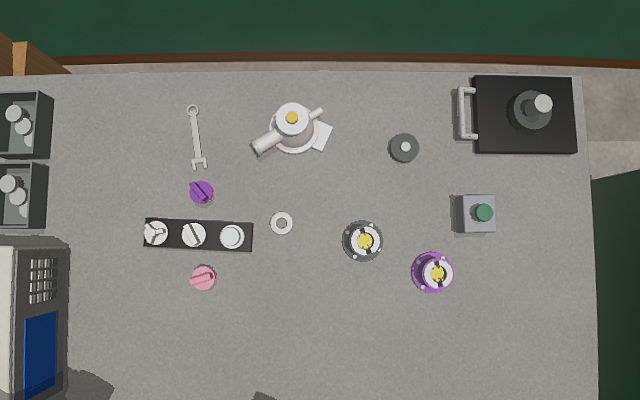

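View pics/side1.png

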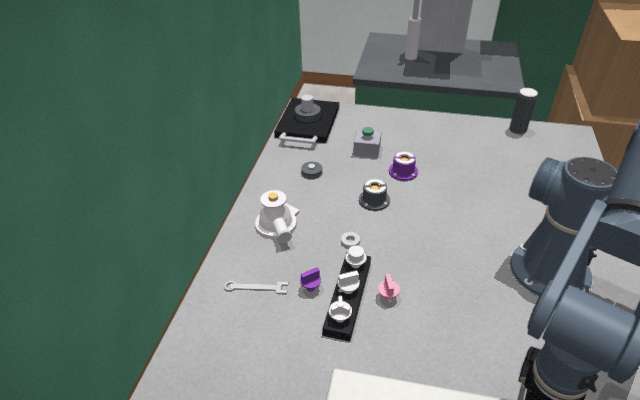

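The top view shows the rack at about (198,235): star at (155,232), the plug with its bar at (193,235) and the knob at (232,236). The black socket is at (364,241), with decoys in purple and pink. The side view shows the same arrangement, with the plug in the middle at (348,283) and the socket at (375,193). Next I'll zoom in on both.

```bash
python3 - <<'E'
from h import *
t=cap("top")
s=cap("side")
print(proj(t,[[.6,.2,0]]))
def crop(d,c,r=28,k=10): 
    x,y=c; return cv2.resize(d["image"][y-r//2-6:y+r//2+6,x-r//2-6:x+r//2+6],(400,300) if 0 else (390,290),interpolation=cv2.INTER_CUBIC)
def sq(d,c,h=22): 
    x,y=c; return cv2.resize(d["image"][y-h:y+h,x-h:x+h],(290,290),interpolation=cv2.INTER_NEAREST)
a=np.vstack([np.hstack([sq(t,(193,235)),sq(t,(364,241))]),np.hstack([sq(s,(348,283)),sq(s,(375,193))])])
cv2.imwrite('pics/z.png',a)
E
```

```text
[[200.39263378 204.50149014]]
```

View pics/z.png

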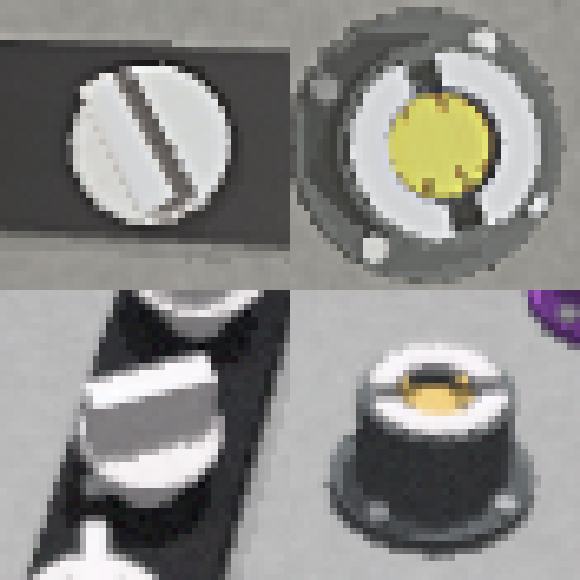

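The crops (scale 6.6) show the plug's flange disc centred near (194,235) in top, with the bar tilted. The socket's lip ring has notches at the upper left and lower right of (364,241). I'll measure these numerically.

```bash
cat >> h.py <<'E'
from scipy.optimize import least_squares
def unw(d,c,z,r,n=720):
    a=np.arange(n)*2*np.pi/n; P=np.c_[c[0]+r*np.cos(a),c[1]+r*np.sin(a),np.full(n,z)]
    p=proj(d,P).astype(np.float32); g=d["image"].astype(np.float32)
    return cv2.remap(g,p[:,0][None],p[:,1][None],cv2.INTER_LINEAR)[0]
def gray(d): return d["image"].min(2).astype(float)
def edgefit(d,c,z,R,lo,hi,sel=None,thr=130,inner=False):
    # radial bright->dark edge, then circle fit
    rs=np.arange(lo,hi,.0003); I=np.array([unw(d,c,z,r,180).min(1) for r in rs]) # r x ang
    pts=[]
    for k in range(180):
        col=I[:,k]; b=col>thr
        if inner: i=np.argmax(b); ok=b.any() and i>0
        else: 
            i=len(b)-1-np.argmax(b[::-1]); ok=b.any() and i<len(b)-1
        if ok:
            a=k*np.pi/90
            if sel is None or sel(a): pts.append([c[0]+rs[i]*np.cos(a),c[1]+rs[i]*np.sin(a)])
    pts=np.array(pts)
    f=lambda q: np.hypot(*(pts-q[:2]).T)-q[2]
    s=least_squares(f,[*c[:2],R],loss='soft_l1',f_scale=.0007)
    return s.x,len(pts),np.sqrt(np.median(f(s.x)**2))
E
cat > m1.py <<'E'
from h import *
t=cap("top"); s=cap("side"); np.set_printoptions(precision=4,suppress=True)
for n,d,u in(("top",t,(364,239)),("side",s,(375,187))):
    c=onz(d,[u],.062)[0]
    for _ in range(3):
        q,k,e=edgefit(d,c,.062,.032,.024,.042); c=q[:2]
    print(n,"socket lip",q*1e3,k,e*1e3)
    for r in(.022,.024,.026,.028):
        g=unw(d,c,.062,r).min(1); b=g<130; a=np.arange(720)/2
        L,st=cv2.connectedComponents(np.tile(b,2).astype(np.uint8)[None])
        print(r,[(np.mean(w)/2,len(w)/2) for w in (np.where(st[0]==i)[0] for i in range(1,L)) if w[0]>0 and w[-1]<1439 and len(w)>8 and w[0]<720])
for n,d,u in(("top",t,(194,235)),("side",s,(347,290))):
    c=onz(d,[u],.060)[0]
    for _ in range(3):
        q,k,e=edgefit(d,c,.060,.028,.018,.036); c=q[:2]
    print(n,"flange",q*1e3,k,e*1e3)
# handle dark side in the top view
g=gray(t)[222:250,180:208]; print(g.astype(int)[5:24,6:26])
g=gray(s)[270:300,334:362]; print(g.astype(int)[6:26,:26])
E
python3 m1.py
```

```text
top socket lip [ 510.5287 -199.4779   33.889 ] 124 0.35596532825055727
0.022 [(np.float64(16.75), 26.0), (np.float64(195.5), 26.5)]
0.024 [(np.float64(16.25), 25.0), (np.float64(195.5), 26.5)]
0.026 [(np.float64(16.5), 23.5), (np.float64(195.25), 25.0)]
0.028 [(np.float64(17.0), 21.5), (np.float64(195.25), 23.0)]
side socket lip [ 510.8161 -196.4987   34.8385] 61 0.42692136946958364
0.022 [(np.float64(14.5), 10.5), (np.float64(198.5), 11.5)]
0.024 [(np.float64(15.0), 8.5), (np.float64(198.5), 9.5)]
0.026 [(np.float64(15.0), 6.5), (np.float64(198.0), 8.5)]
0.028 [(np.float64(198.0), 4.5)]
top flange [525.5271 199.2968  28.1159] 176 0.21921957421962718
side flange [511.5621 238.6476  34.4687] 36 0.8406845506383436
[[212 213 219 196 111  91  80 226 217 212 210 207 208 212 213 219 226 137
   41  67]
 [211 212 215 225 124  92  88 162 220 210 207 210 211 211 211 213 220 228
   40  48]
 [210 212 213 219 201 111  90  80 222 214 211 212 211 211 211 211 215 222
  170  38]
 [210 211 212 215 225 128  94  88 161 221 213 211 211 211 211 211 212 219
  228  48]
 [209 211 211 212 218 205 110  92  80 
[... 2718 characters left out ...]
42 241 240
  236 231 187 178  65  23  46  46]
 [ 82  45  24  34  77 121 120 120 120 124 169 216 218 236 234 236 234 211
  188 179 110  63  15  27  38  46]
 [ 83  48  25  26  60 121 108  97 100 111 114 120 117 117 123 119 121 121
  109  65  15   4  18  29  43  49]
 [ 57  47  29  30  37  60  59  58  33  32  74 114 113 114 119 118 115 110
   62  14  21  29  26  32  48  46]
 [ 51  46  27  25  21  21  24  25  27  21  30  55  96 116 113 109  67  68
   19  20  26  26  30  31  42  46]
 [ 47  33  23  31  30  29  19  22  27  28  22  26  13  28  22  22  19  20
   24  20  19  17  30  43  46  47]
 [ 48  46  24  30  47  92  96  87  28  27  19  19  19  21  17   5  18  16
   23  23  27  25  26  46  46  48]]
```

```bash
cat >> h.py <<'E'
from scipy.spatial.transform import Rotation as Ro
def go(p,yaw):
    """row numbers: measured pose -> TCP p, tool down, tool-y at yaw deg"""
    s=read_state(); R=s["tcp_rot"]; y=np.radians(yaw)
    Y=np.array([np.cos(y),np.sin(y),0]); Z=np.array([0,0,-1.]); T=np.c_[np.cross(Y,Z),Y,Z]
    rv=Ro.from_matrix(R.T@T).as_rotvec(degrees=True)/5
    t=R.T@(np.array(p)-s["position"])/.03
    print("row",np.round(np.r_[rv,t],3),"time",s["time_s"])
E
python3 - <<'E'
from h import *
np.set_printoptions(precision=4,suppress=True)
t=cap("top"); s=cap("side")
g=gray(t); 
# top: upper edge of the bar's dark flank, z=.090 (left transition), lower edge z=.060
for z,side in((.09,0),(.06,1)):
    uv=[]
    for v in range(226,241):
        r=g[v,184:206]; i=np.where(r[:18]<140)[0]; i0,i1=i[0],i[-1]
        if side==0: u=i0-1+(r[i0-1]-155)/(r[i0-1]-r[i0])
        else: u=i1+(155-r[i1])/(r[i1+1]-r[i1])
        uv.append((184+u,v))
    P=onz(t,np.array(uv),z)[:,:2]; m=P.mean(0); w=np.linalg.svd(P-m)[2][0]; w*=np.sign(w[0])
    n=np.array([-w[1],w[0]]); print("edge z",z,np.degrees(np.arctan2(w[1],w[0])),"perp dist of flange centre from edge",(np.array([.5255,.1993])-m)@n*1e3)
S=gray(s); m=(S[268:282,334:362]>200).astype(np.uint8)
L,lab,st,ce=cv2.connectedComponentsWithStats(m); k=1+np.argmax(st[1:,4]); ys,xs=np.where(lab==k)
P=onz(s,np.c_[xs+334,ys+268],.09)[:,:2]; print("side top face",cv2.minAreaRect((P*1e3).astype(np.float32)),P.mean(0))
go([.5255,.1993,.15],116.5)
E
```

```text
edge z 0.09 28.45439153277274 perp dist of flange centre from edge 6.928204946969534
edge z 0.06 28.99607834092102 perp dist of flange centre from edge 6.228739899332879
side top face ((526.2362670898438, 202.36859130859375), (48.61005401611328, 12.35743236541748), 29.14773178100586) [0.526  0.2023]
row [ -0.003  -0.002  -8.472 -15.037  -9.652   1.666] time 0.4
```

The plug measures (525.7, ~200.8) mm with bar yaw 28.7°. The two views differ by a constant 3 mm in y, and the grip will settle that. I'm moving above it now.

Call:
send_rows:
  commands:
    - [0,0,-8.92,-15.03,-9.585,1.67,0.5]
    - [0,0,-8.92,-15.03,-9.585,1.67,0.5]
    - [0,0,-8.92,-15.03,-9.585,1.67,0.5]
    - [0,0,-8.92,-15.03,-9.585,1.67,0.5]
    - [0,0,-8.92,-15.03,-9.585,1.67,0.5]
    - [0,0,-8.92,-15.03,-9.585,1.67,0.5]
    - [0,0,-8.92,-15.03,-9.585,1.67,0.5]
    - [0,0,-8.92,-15.03,-9.585,1.67,0.5]
    - [0,0,-8.92,-15.03,-9.585,1.67,0.5]
    - [0,0,-8.92,-15.03,-9.585,1.67,0.5]
    - [0,0,-8.92,-15.03,-9.585,1.67,0.5]
    - [0,0,-8.92,-15.03,-9.585,1.67,0.5]
    - [0,0,-8.92,-15.03,-9.585,1.67,0.5]
    - [0,0,-8.92,-15.03,-9.585,1.67,0.5]
    - [0,0,-8.92,-15.03,-9.585,1.67,0.5]
    - [0,0,-8.92,-15.03,-9.585,1.67,0.5]
    - [0,0,-8.92,-15.03,-9.585,1.67,0.5]
    - [0,0,-8.92,-15.03,-9.585,1.67,0.5]
    - [0,0,-8.92,-15.03,-9.585,1.67,0.5]

```text
time_s: 1.98
position: [0.5247, 0.2028, 0.1502]
tcp_rot: [[-0.876, -0.483, -0.0], [-0.483, 0.876, 0.0], [0.0, 0.0, -1.0]]
force: [0.3, 0.0, -0.1]
opening: 0.498
grasp_force: 0.0
```

```bash
python3 - <<'E'
from h import *
d=cap("side"); cv2.imwrite('pics/s2.png',cv2.resize(d["image"][180:360,270:450],(540,540),interpolation=cv2.INTER_CUBIC))
go([.5257,.2008,.066],118.7); s=read_state(); print(s["position"],s["opening"],s["force"],proj(d,[s["position"]]))
E
```

```text
row [ 2.000e-03 -0.000e+00  3.300e-02  8.000e-03 -6.700e-02  2.807e+00] time 2.0333
[0.52494828 0.20265157 0.15019885] 0.49744775196023805 [-0.58997344  1.00499314  0.56186792] [[348.92867343 258.18538284]]
```

View pics/s2.png

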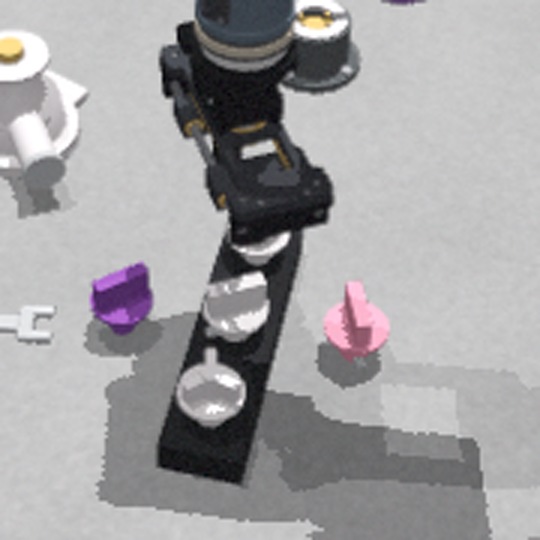

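The gripper (crop 240–330, 130–235) sits above the middle fitting and clear of its neighbours. I'll descend to 3.5 mm above the flange.

Call:
send_rows:
  commands:
    - [0,0,0,0,-0.06,1,0.5]
    - [0,0,0,0,-0.06,1.8,0.5]
    - [0,0,0,0,-0.06,2.4,0.5]
    - [0,0,0,0,-0.06,2.7,0.5]
    - [0,0,0,0,-0.06,2.87,0.5]
    - [0,0,0,0,-0.06,2.87,0.5]
    - [0,0,0,0,-0.06,2.87,0.5]
    - [0,0,0,0,-0.06,2.87,0.5]

```text
time_s: 2.7
position: [0.5277, 0.2001, 0.065]
tcp_rot: [[-0.877, -0.481, 0.002], [-0.481, 0.877, 0.0], [-0.002, -0.001, -1.0]]
force: [0.4, 0.3, -0.4]
opening: 0.5
grasp_force: 0.0
```

```bash
python3 - <<'E'
from h import *
go([.5257,.2008,.0635],118.7); s=read_state(); print(s["position"],s["opening"],s["force"])
E
```

```text
row [-0.009  0.026  0.011  0.049  0.052  0.048] time 2.7
[0.52773276 0.20012423 0.06495633] 0.49989728562435043 [ 0.40219503  0.27202903 -0.39969481]
```

Call:
send_rows:
  commands:
    - [0,0,0,0,0,0.03,0.3]
    - [0,0,0,0,0,0.03,0.1]
    - [0,0,0,0,0,0.03,0]
    - [0,0,0,0,0,0.03,0]
    - [0,0,0,0,0,0.03,0]
    - [0,0,0,0,0,0.03,0]
    - [0,0,0,0,0,0.03,0]
    - [0,0,0,0,0,0.03,0]

```text
time_s: 3.37
position: [0.5269, 0.1998, 0.0631]
tcp_rot: [[-0.877, -0.481, 0.0], [-0.481, 0.877, -0.0], [-0.0, -0.0, -1.0]]
force: [0.4, -0.6, 1.0]
opening: 0.155
grasp_force: 30.0
```

```bash
python3 - <<'E'
from h import *
go([.5257,.2008,.0635],118.7); s=read_state(); print(s["position"],s["opening"],s["force"],s["grasp_force"])
for i in range(3): cap("top"); s=read_state(); print(s["position"],s["force"])
E
```

```text
row [-0.002  0.002  0.008  0.019  0.05  -0.015] time 3.3667
[0.526933   0.19975123 0.06305208] 0.15475690678856216 [ 0.35981018 -0.59422803  1.0286242 ] 30.001274049282074
[0.52692795 0.19975271 0.06306734] [-0.56865903 -0.22039555  2.1498859 ]
[0.52697107 0.19976047 0.06306422] [ 0.17889845 -0.07635771  0.79110819]
[0.52693949 0.1997506  0.06305809] [-0.91853256  0.09914932  1.08063384]
```

Gripped: opening 13.5 mm, 30 N. Now I'll lift and carry it above the socket at a height clear of everything.

Call:
send_rows:
  commands:
    - [0,0,0,0,0,-0.4,0]
    - [0,0,0,0,0,-1.0,0]
    - [0,0,0,0,0,-1.8,0]
    - [0,0,0,0,0,-2.6,0]
    - [0,0,0,0,0,-3.2,0]
    - [0,0,0.2,0.35,-0.57,-3.2,0]
    - [0,0,0.4,0.9,-1.5,-3.2,0]
    - [0,0,0.7,1.5,-2.5,-3.2,0]
    - [0,0,1,2.2,-3.65,-3.2,0]
    - [0,0,1.3,3,-4.98,-3.2,0]
    - [0,0,1.6,3.8,-6.3,-3.2,0]
    - [0,0,1.8,4.5,-7.47,-3.2,0]
    - [0,0,2,5.2,-8.63,-3.2,0]
    - [0,0,2.2,5.8,-9.63,-3.2,0]
    - [0,0,2.4,6.3,-10.46,-3.2,0]
    - [0,0,2.5,6.65,-11.04,-3.2,0]
    - [0,0,2.5,6.85,-11.37,-3.2,0]
    - [0,0,2.5,6.85,-11.37,-3.2,0]
    - [0,0,2.5,6.85,-11.37,-3.2,0]
    - [0,0,2.5,6.85,-11.37,-3.2,0]

```text
time_s: 5.18
position: [0.5101, -0.1962, 0.1586]
tcp_rot: [[-0.96, -0.281, -0.001], [-0.281, 0.96, 0.002], [0.001, 0.002, -1.0]]
force: [0.1, 0.7, -1.8]
opening: 0.153
grasp_force: 30.0
```

```bash
python3 - <<'E'
from h import *
d=cap("side"); s=read_state(); print(s["position"],s["opening"],s["force"],s["grasp_force"],s["joint_positions"])
p=s["position"]; print(proj(d,[p-[0,0,.003],p-[0,0,.041]]))
t=cap("top")
a=np.hstack([cv2.resize(x["image"][y-40:y+40,u-40:u+40],(400,400),interpolation=cv2.INTER_CUBIC) for x,u,y in((d,375,165),(t,364,235))])
cv2.imwrite('pics/s3.png',a)
E
```

```text
[ 0.51019332 -0.19607947  0.15868195] 0.15167133809553493 [ 0.16271625  0.91239771 -0.27179055] 29.995924830436707 [-3.27569385e+01  2.73604096e+01  9.58014998e+01  3.24959373e-02
  5.69382507e+01 -1.39119937e+02]
[[376.59747915 161.35465868]
 [375.91348171 171.46392565]]
```

View pics/s3.png

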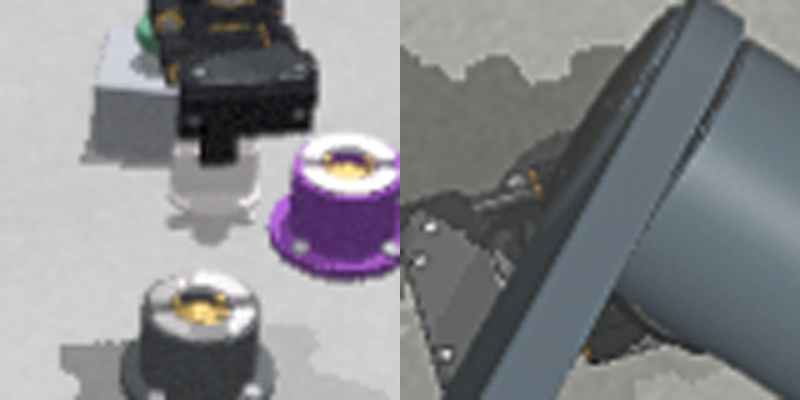

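Left (side): the plug is held upright above the socket, flange at crop (168–260, 150–215), lip below at (200,300). Right (top): the arm covers everything. I'll measure the flange in the side view against the empty-scene picture.

```bash
python3 - <<'E'
from h import *
d=cap("side"); b=cv2.imread('pics/side1.png'); I=d["image"]
np.save('d.npy',d,allow_pickle=True)
df=np.abs(I.astype(int)-b).max(2)
g=I.mean(2)
np.set_printoptions(linewidth=250)
print("cols",364,"rows 152..175"); print(g[152:176,364:392].astype(int)); 
print(df[158:176,364:392])
cv2.imwrite('pics/s4.png',cv2.resize(I[148:180,360:395],(560,512),interpolation=cv2.INTER_NEAREST))
E
```

```text
cols 364 rows 152..175
[[ 99 101  99 102 101  97  78  54  50  54  62  19  20  19  24  21  25  18  46  87  86 104 137 150 148 148 155 179]
 [ 99  99 101 101 100 108 137 124 117 130 134  16  25  27  26  23  25  31  94 164 165 166 180 205 205 205 205 208]
 [102  98 101 100 103 125 172 165 167 166 156  26  23  18  19  18  21  39  99 165 166 180 218 205 207 208 206 207]
 [103  99  99 101 107 138 197 164 163 163 151  25  19  20  19  22  25  47 116 164 165 182 190 204 205 205 206 207]
 [106 105 106 105 108 124 147 149 145 142 108  26  18  25  20  26  22  38 100 147 143 147 169 206 203 205 205 206]
 [115 118 120 118 118 132 145 143 145 141 114  44  45  48  44  56  56  61 109 143 144 149 172 205 207 206 208 208]
 [153 155 153 152 152 136 143 145 142 144 137 103 102 100 103 121 124 125 146 144 145 152 180 203 204 207 205 205]
 [201 202 203 202 197 155 144 145 144 143 143 145 147 146 143 143 144 143 144 145 145 152 185 203 207 209 206 205]
 [201 201 200 201 195 152 142 144 143 142 146 142 143 142 145 146 145 144 145 143 145 158 201 204 205 206 205 203]
 [203 201 201 201 194 153 141 145 142 142 
[... 2550 characters left out ...]
21]
 [20 20 20 19  2 42 46 50 52 50 49 50 47 44 43 47 48 50 49 45 30 25 21 20 22 19 22 19]
 [21 19 20 16 25 43 49 48 49 50 55 51 49 50 49 48 50 44 46 53 43 18 21 19 23 19 21 19]
 [20 19 20 18  2 43 36 29 30 36 47 51 48 50 48 47 37  7  2  2 20 23 18 20 16 20 21 24]
 [19 21 20 20 21 20 19 18 16 22 47 47 50 45 49 48 13 21 21 21 20 19 19 20 21 19 19 16]
 [20 21 21 19 19 20 22 20 14 13 43 46 51 50 51 32 11 21 22 22 19 21 21 22 20 16 19 16]
 [19 19 20 22 20 21 20 20 21 16 11 38 34 36 30  2 19 21 20 18 19 20 19 20 21 18 21 18]
 [20 21 21 19 20 20 21 20 20 22 17  7  7 10 22 20 22 20 20 21 22 20 22 22 21 18 14 18]
 [20 19 22 18 20 20 21 22 20 19 21 20 22 21 20 19 21 21 18 19 20 19 20 22 20 20 16 12]]
```

View pics/s4.png

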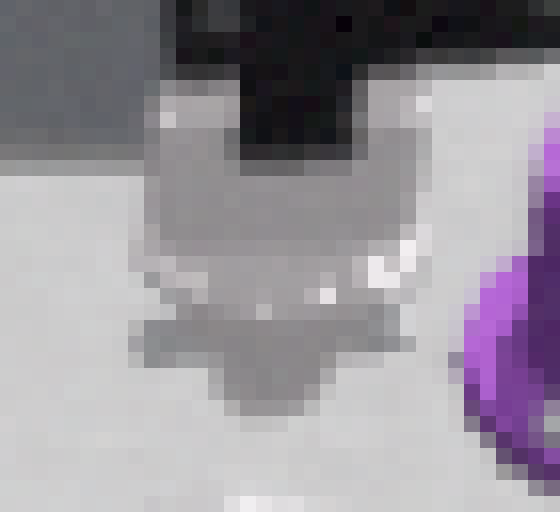

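```bash
python3 - <<'E'
from h import *
np.set_printoptions(precision=4,suppress=True)
d=np.load('d.npy',allow_pickle=True).item(); s=read_state(); p=s["position"]; zu=p[2]-.041
a=np.radians(np.arange(0,360,2)); C=np.c_[np.cos(a),np.sin(a),0*a]
yw=np.degrees(np.arctan2(s["tcp_rot"][1,1],s["tcp_rot"][0,1])); print(p,yw)
Y=s["tcp_rot"][:,1]; X=np.array([Y[1],-Y[0],0]); 
def feats(c):
    c=np.array([*c,zu]); st=proj(d,c+.011*C)
    fl=np.vstack([proj(d,c+.028*C+[0,0,h]) for h in(.034,.038)])
    bar=proj(d,[c+sx*.025*X+sy*.007*Y+[0,0,h] for sx in(1,-1) for sy in(1,-1) for h in(.045,.05)])
    lug=proj(d,[c+sx*.02*X+.004*Y+[0,0,.010] for sx in(1,-1)])
    return np.array([st[:,0].min(),st[:,0].max(),fl[:,0].min(),fl[:,0].max(),bar[:,0].min(),bar[:,0].max(),st[:,1].max(),*lug[:,1]])
obs=np.array([372.9,380.1,368.0,386.2,368.4,385.4,173.4,170.2,169.8])
print("pred at TCP",feats(p[:2])); print("obs        ",obs)
r=least_squares(lambda c:(feats(c)-obs),p[:2],loss='soft_l1',f_scale=.3,x_scale=.01,diff_step=1e-4); c=r.x
print("plug (side cam)",c*1e3,"res",r.fun.round(2)); dv=c-p[:2]; print("offset along bar",dv@X[:2]*1e3,"perp",dv@Y[:2]*1e3)
E
```

```text
[ 0.5105 -0.1964  0.1589] 106.36410917187263
pred at TCP [372.2048 379.4413 367.092  385.8811 368.0042 385.4175 173.5353 169.8742
 169.1239]
obs         [372.9 380.1 368.  386.2 368.4 385.4 173.4 170.2 169.8]
plug (side cam) [ 508.8263 -195.1704] res [-0.2  -0.15 -0.4   0.2   0.11  0.54  0.43 -0.03 -0.38]
offset along bar -1.2950326678977873 perp 1.6177760361048155
```

```bash
python3 - <<'E'
from h import *
go([.51215,-.1984,.098],106.2)
E
```

```text
row [ 0.009 -0.004  0.033 -0.034 -0.082  2.03 ] time 5.3333
```

Call:
send_rows:
  commands:
    - [0,0,0.03,-0.034,-0.08,0.6,0]
    - [0,0,0.03,-0.034,-0.08,1.2,0]
    - [0,0,0.03,-0.034,-0.08,1.6,0]
    - [0,0,0.03,-0.034,-0.08,1.85,0]
    - [0,0,0.03,-0.034,-0.08,2.0,0]
    - [0,0,0.03,-0.034,-0.08,2.0,0]
    - [0,0,0.03,-0.034,-0.08,2.0,0]
    - [0,0,0.03,-0.034,-0.08,2.0,0]
    - [0,0,0.03,-0.034,-0.08,2.0,0]

```text
time_s: 6.08
position: [0.5129, -0.2004, 0.0998]
tcp_rot: [[-0.961, -0.277, 0.002], [-0.277, 0.961, -0.001], [-0.001, -0.001, -1.0]]
force: [-0.0, -0.6, -0.7]
opening: 0.153
grasp_force: 30.0
```

```bash
python3 - <<'E'
from h import *
d=cap("side"); s=read_state(); print(s["position"],s["force"],s["moment"])
go([.51215,-.1984,.088],106.2)
cv2.imwrite('pics/s5.png',cv2.resize(d["image"][165:215,350:400],(600,600),interpolation=cv2.INTER_NEAREST))
E
```

```text
[ 0.51273737 -0.20042645  0.09969206] [-0.55403081  0.5606626  -1.53417629] [0.04804734 0.06148855 0.01944393]
row [-0.014  0.012 -0.022  0.     0.071  0.39 ] time 6.1333
```

View pics/s5.png

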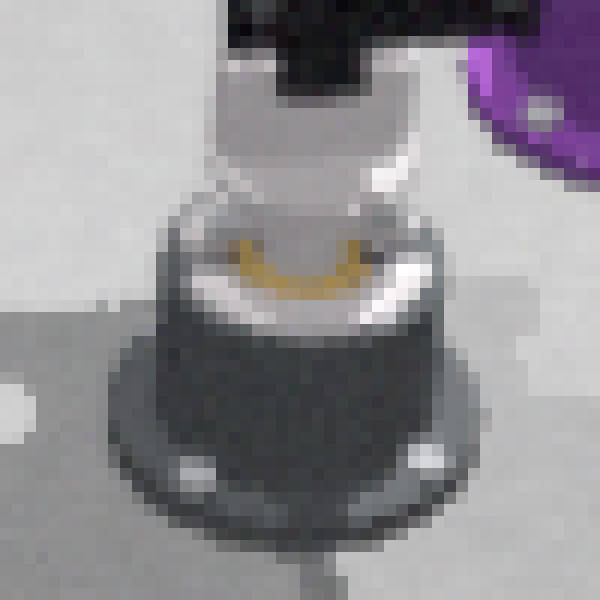

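The stem is in the bore with brass showing evenly on both sides (crop 235–370, y 270), and the lugs are near the notches. The arm overshot y by 2 mm, so I'll correct that, descend a little and let it settle.

Call:
send_rows:
  commands:
    - [0,0,-0.02,0,0.06,0,0]
    - [0,0,-0.02,0,0.06,0,0]
    - [0,0,-0.02,0,0.06,0.05,0]
    - [0,0,-0.02,0,0.06,0.1,0]
    - [0,0,-0.02,0,0.06,0.14,0]
    - [0,0,-0.02,0,0.06,0.14,0]
    - [0,0,-0.02,0,0.06,0.14,0]
    - [0,0,-0.02,0,0.06,0.14,0]
    - [0,0,-0.02,0,0.06,0.14,0]
    - [0,0,-0.02,0,0.06,0.14,0]
    - [0,0,-0.02,0,0.06,0.14,0]
    - [0,0,-0.02,0,0.06,0.14,0]

```text
time_s: 7.13
position: [0.5118, -0.1984, 0.0948]
tcp_rot: [[-0.96, -0.279, 0.0], [-0.279, 0.96, -0.0], [-0.0, -0.0, -1.0]]
force: [-0.0, 0.7, -1.5]
opening: 0.153
grasp_force: 30.0
```

```bash
python3 - <<'E'
from h import *
d=cap("side"); s=read_state(); print(s["position"],s["force"],s["moment"])
go([.51215,-.1984,.088],106.2)
E
```

```text
[ 0.51178397 -0.19839922  0.09478562] [-0.13968812 -0.20382513 -1.9489679 ] [0.03691585 0.0391505  0.00021572]
row [-0.     0.001 -0.003 -0.012 -0.003  0.226] time 7.1833
```

Settled and free of contact. Next I'll go slowly down to the first rest, watching the force.

Call:
send_rows:
  commands:
    - [0,0,0,-0.01,0,0.03,0]
    - [0,0,0,-0.01,0,0.06,0]
    - [0,0,0,-0.01,0,0.09,0]
    - [0,0,0,-0.01,0,0.12,0]
    - [0,0,0,-0.01,0,0.15,0]
    - [0,0,0,-0.01,0,0.18,0]
    - [0,0,0,-0.01,0,0.18,0]
    - [0,0,0,-0.01,0,0.18,0]
    - [0,0,0,-0.01,0,0.18,0]

```text
time_s: 7.93
position: [0.5121, -0.1984, 0.0893]
tcp_rot: [[-0.96, -0.279, 0.0], [-0.279, 0.96, -0.0], [-0.0, -0.0, -1.0]]
force: [-0.4, -1.0, -3.0]
opening: 0.154
grasp_force: 30.0
```

```bash
python3 - <<'E'
from h import *
s=read_state(); print(s["position"],s["force"],s["moment"])
go([.51215,-.1984,.078],106.2)
E
```

```text
[ 0.51210938 -0.19842081  0.08928638] [-0.40594489 -1.0227985  -3.03432771] [-0.15291162 -0.03467325  0.0432107 ]
row [-0.002  0.    -0.002 -0.001  0.     0.376] time 7.9333
```

The lugs are now 4 mm inside the notches with no resistance. Now pushing down.

Call:
send_rows:
  commands:
    - [0,0,0,0,0,0.04,0]
    - [0,0,0,0,0,0.08,0]
    - [0,0,0,0,0,0.12,0]
    - [0,0,0,0,0,0.16,0]
    - [0,0,0,0,0,0.2,0]
    - [0,0,0,0,0,0.24,0]
    - [0,0,0,0,0,0.28,0]
    - [0,0,0,0,0,0.32,0]
    - [0,0,0,0,0,0.32,0]
    - [0,0,0,0,0,0.32,0]
    - [0,0,0,0,0,0.32,0]

```text
time_s: 8.85
position: [0.5125, -0.1986, 0.0803]
tcp_rot: [[-0.96, -0.279, 0.001], [-0.279, 0.96, -0.001], [-0.001, -0.001, -1.0]]
force: [0.4, -0.8, 6.9]
opening: 0.152
grasp_force: 30.0
```

```bash
python3 - <<'E'
from h import *
d=cap("side");s=read_state(); print(s["position"],s["force"],s["moment"],s["opening"])
go([.51215,-.1984,.078],106.2)
cv2.imwrite('pics/s6.png',cv2.resize(d["image"][165:215,350:400],(600,600),interpolation=cv2.INTER_NEAREST))
E
```

```text
[ 0.51251476 -0.19864736  0.08025866] [-0.80839493 -0.070993    5.83509657] [-0.10127785  0.07681373 -0.00425326] 0.1525498889386269
row [-0.012  0.009 -0.002  0.009  0.011  0.075] time 8.9
```

View pics/s6.png

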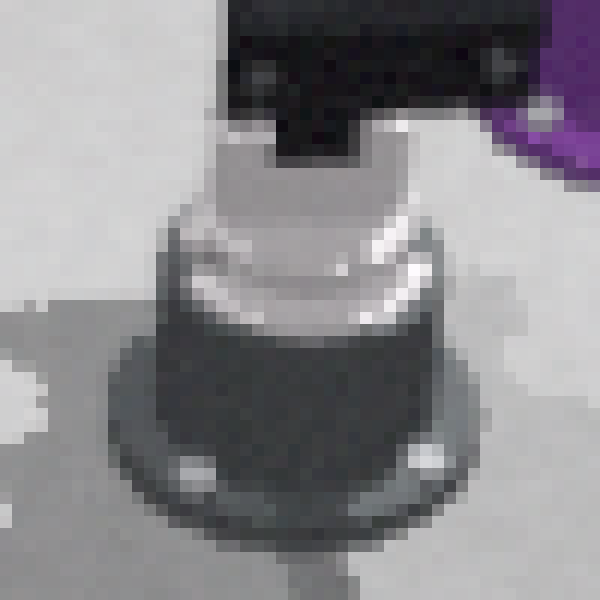

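The plug is seated with its flange just over the lip, and about 8 N of spring force shows it well down. I'll push on to the hard stop.

Call:
send_rows:
  commands:
    - [0,0,0,0,0,0.03,0]
    - [0,0,0,0,0,0.05,0]
    - [0,0,0,0,0,0.07,0]
    - [0,0,0,0,0,0.08,0]
    - [0,0,0,0,0,0.08,0]
    - [0,0,0,0,0,0.08,0]
    - [0,0,0,0,0,0.08,0]

```text
time_s: 9.48
position: [0.5126, -0.1987, 0.0781]
tcp_rot: [[-0.96, -0.279, 0.001], [-0.279, 0.96, -0.001], [-0.001, -0.001, -1.0]]
force: [-0.7, -0.9, 7.4]
opening: 0.154
grasp_force: 30.0
```

```bash
python3 - <<'E'
from h import *
s=read_state(); print(s["position"],s["force"],s["moment"],s["opening"])
E
```

```text
[ 0.51260781 -0.1986911   0.07807844] [-0.66091608 -0.92144002  7.43299508] [-0.10871592  0.10162199 -0.0042096 ] 0.1541876920515166
```

Call:
send_rows:
  commands:
    - [0,0,0,0,0,0.03,0]
    - [0,0,0,0,0,0.05,0]
    - [0,0,0,0,0,0.05,0]
    - [0,0,0,0,0,0.05,0]
    - [0,0,0,0,0,0.05,0]

```text
time_s: 9.9
position: [0.513, -0.1989, 0.0778]
tcp_rot: [[-0.96, -0.279, 0.002], [-0.279, 0.96, -0.002], [-0.002, -0.002, -1.0]]
force: [-0.9, 0.7, 14.3]
opening: 0.15
grasp_force: 30.0
```

```bash
python3 - <<'E'
from h import *
s=read_state(); print(s["position"],s["force"],s["moment"],s["opening"])
E
```

```text
[ 0.51303232 -0.19891842  0.07777577] [-0.92494474  0.66971734 14.2688213 ] [ 0.10549855  0.31886154 -0.01310801] 0.15041070242494053
```

I've reached the hard stop (14 N at z = 77.8 mm). I'll twist clockwise about the plug's axis, which sits 1.3 mm off the TCP along the bar, to 75° first.

Call:
send_rows:
  commands:
    - [0,0,0.5,0,-0.002,0,0]
    - [0,0,1.3,0,-0.005,0,0]
    - [0,0,2.2,0.001,-0.008,0,0]
    - [0,0,3.1,0.002,-0.011,0,0]
    - [0,0,4,0.003,-0.015,0,0]
    - [0,0,5,0.004,-0.018,0,0]
    - [0,0,6,0.006,-0.022,0,0]
    - [0,0,7,0.008,-0.025,0,0]
    - [0,0,8,0.01,-0.028,0,0]
    - [0,0,9,0.013,-0.03,0,0]
    - [0,0,10,0.015,-0.033,0,0]
    - [0,0,11,0.018,-0.035,0,0]
    - [0,0,12,0.022,-0.037,0,0]
    - [0,0,13,0.025,-0.039,0,0]
    - [0,0,14,0.028,-0.04,0,0]
    - [0,0,15,0.032,-0.042,0,0]
    - [0,0,15,0.032,-0.042,0,0]
    - [0,0,15,0.032,-0.042,0,0]
    - [0,0,15,0.032,-0.042,0,0]

```text
time_s: 11.48
position: [0.5133, -0.2007, 0.0778]
tcp_rot: [[-0.518, 0.855, 0.004], [0.855, 0.518, -0.002], [-0.004, 0.002, -1.0]]
force: [-0.3, 0.2, 12.9]
opening: 0.152
grasp_force: 30.0
```

```bash
python3 - <<'E'
from h import *
s=read_state(); R=s["tcp_rot"]; print(s["position"],s["force"],s["moment"],s["opening"],np.degrees(np.arctan2(R[1,1],R[0,1])))
E
```

```text
[ 0.51329717 -0.20069802  0.07780225] [-0.28304426  0.21621963 12.8688918 ] [-0.03674448  0.01100295  0.06345277] 0.15209650095253457 31.19855875200761
```

Call:
send_rows:
  commands:
    - [0,0,0.7,0,-0.003,0,0]
    - [0,0,1.3,0,-0.005,0,0]
    - [0,0,1.7,0.001,-0.007,0,0]
    - [0,0,2,0.001,-0.008,0,0]
    - [0,0,2.2,0.001,-0.008,0,0]
    - [0,0,2.2,0.001,-0.008,0,0]
    - [0,0,2.2,0.001,-0.008,0,0]
    - [0,0,2.2,0.001,-0.008,0,0]

```text
time_s: 12.15
position: [0.5126, -0.2009, 0.0778]
tcp_rot: [[-0.346, 0.938, 0.003], [0.938, 0.346, -0.003], [-0.003, 0.002, -1.0]]
force: [-2.0, -0.6, 14.2]
opening: 0.152
grasp_force: 30.1
```

```bash
python3 - <<'E'
from h import *
s=read_state(); R=s["tcp_rot"]; print(s["position"],s["force"],s["moment"],s["opening"],np.degrees(np.arctan2(R[1,1],R[0,1])))
E
```

```text
[ 0.51259081 -0.20087     0.07779077] [-2.00571922 -0.61462669 14.20029462] [-0.13121451  0.26599245  0.12764622] 0.15170435474553443 20.24275688249258
```

Call:
send_rows:
  commands:
    - [0,0,0.2,0,0,0,0]
    - [0,0,0.4,0,0,0,0]
    - [0,0,0.5,0,0,0.01,0]
    - [0,0,0.5,0,0,0.01,0]
    - [0,0,0.5,0,0,0.01,0]
    - [0,0,0.5,0,0,0.01,0]

```text
time_s: 12.65
position: [0.5127, -0.2009, 0.0778]
tcp_rot: [[-0.306, 0.952, 0.003], [0.952, 0.306, -0.003], [-0.004, 0.002, -1.0]]
force: [-0.7, -1.7, 15.8]
opening: 0.152
grasp_force: 30.4
```

```bash
python3 - <<'E'
from h import *
s=read_state(); R=s["tcp_rot"]; print(s["position"],s["force"],s["moment"],s["opening"],np.degrees(np.arctan2(R[1,1],R[0,1])))
E
```

```text
[ 0.51266195 -0.20092257  0.07776969] [-0.68442798 -1.66739201 15.80247368] [-0.18858656  0.18622075  0.29790557] 0.15150149922280579 17.799121115179734
```

The turning moment jumped to 0.30 N m, against 0.08 from the spring alone, so the plug is at the stop and still held down at 15.8 N. I'll let it settle, check and hand in.

Call:
send_rows:
  commands:
    - [0,0,0,0,0,0,0]
    - [0,0,0,0,0,0,0]
    - [0,0,0,0,0,0,0]
    - [0,0,0,0,0,0,0]
    - [0,0,0,0,0,0,0]
    - [0,0,0,0,0,0,0]

```text
time_s: 13.15
position: [0.5127, -0.2009, 0.0778]
tcp_rot: [[-0.306, 0.952, 0.003], [0.952, 0.306, -0.003], [-0.004, 0.002, -1.0]]
force: [-0.6, -0.2, 14.9]
opening: 0.156
grasp_force: 30.4
```

```bash
python3 - <<'E'
from h import *
d=cap("side"); s=read_state(); R=s["tcp_rot"]; print(s["position"],s["force"],s["moment"],s["opening"],np.degrees(np.arctan2(R[1,1],R[0,1])))
cv2.imwrite('pics/s7.png',cv2.resize(d["image"][150:230,330:430],(750,600),interpolation=cv2.INTER_CUBIC))
E
```

```text
[ 0.5126781  -0.20096332  0.07779718] [-1.26489175  0.0941446  15.67319302] [-0.1543786   0.31935133  0.40700982] 0.15151401833446934 17.7961103273975
```

View pics/s7.png

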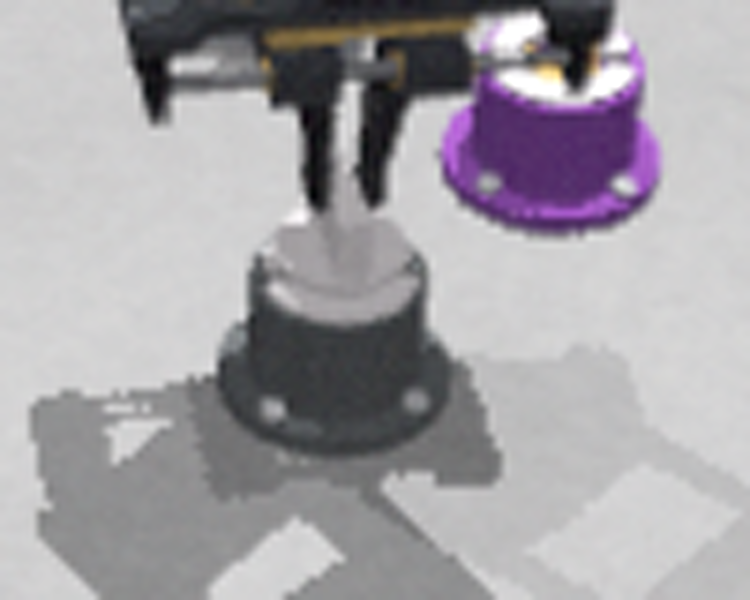

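The picture shows the bar (crop 345,180) turned about 88° and gripped between the fingers, with the flange down on the socket at (340,260). The readings are steady.

```bash
python3 -c "
from rig import bot; print(bot.hand_in())"
```

```text
the job is handed in; nothing more can be done
None
```

I handed the job in at about 13 s with the plug still gripped, pressed down on its hard stop (about 15 N) and turned clockwise against the turning stop; the verdict was not reported.

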